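Take the cutting cassette out of the dicer and hold it over the scraps pan

TASK

The dicing is done: swing the dicer's press arm right up and back until it stands open past upright, then pinch the two side catches of the cutting cassette in towards each other and lift the cassette straight up out of the dicer. Carry it by the squeezed catches to the steel scraps pan and finish while still holding it there, level and still, over the middle of the pan and a few centimetres above its rim: do not put it down or let go. Leave the arm standing open and everything else where it is.

Things in the scene. Friction and masses are not known exactly. Their poses are not given: they have to be found in the camera images.
- dicer: Vegetable dicer stuck to the table by suction feet: see-through bin 200 x 110 mm under a white deck, deck top 82 mm above the table, with a window in which the cutting cassette sits. Origin on the table under the window's middle; x runs along its length to the hinge end, y to the left across it (the catches are pinched along y), z up. The bin reaches from x = -85 to x = +115 mm.
- press_arm (a joint): Angle of the dicer's hinged aluminium press arm: 0 = pressed down flat on the cassette, growing as its front end swings up and back over the hinge; 1.57 = upright, 1.9 = stop, leaning back. A stiff hinge: the arm stays wherever it is left (about 4 N at the grip bar moves it). The hinge axis lies along the dicer's y.
- press_hinge (a point): The press arm's hinge axis, mid-width: at x = 92 mm, z = 105 mm in the dicer's frame (fixed).
- grip_bar (a point): Centre of the round black grip bar at the press arm's free end, 16 mm thick, along the dicer's y between two prongs 70 mm apart; 197 mm from the hinge along the arm and 8 mm to its upper side. Behind it is a 35 mm deep opening: grip it from above, one finger in front and one behind, and the arm turns about the bar in the grip. The point moves with the arm.
- cassette: The cutting cassette seated in the dicer: grey frame 120 x 65 x 26 mm with a grid of steel blades; loose, about 0.14 kg. Origin at the centre of the frame's underside (62 mm above the table when seated), x along its length as the dicer's x, z up. Two sprung catches amid its long sides hook under the deck; both must be pushed in 5 mm or more before it can rise. Out of the window after rising 20 mm.
- pinch_mid (a point): Point midway between the two catch ears, 46 mm above the cassette's origin, the height at which to pinch them (26 mm above the deck).
- catch_left (a joint): How far the catch on the cassette's +y side is pushed in (m): 0 = out and hooked, 0.0065 = fully in. Spring 3 N at rest, 7.5 N fully in. Its ear is an upright ribbed plate, 28 mm wide along x, 4 mm thick, standing from the deck to 40 mm above it.
- catch_right (a joint): The same for the catch on the -y side.
- catch_left_pad (a point): Middle of the outer face of the +y catch's ear, at the height of pinch_mid. The two outer faces are 62 mm apart at rest and 49 mm apart when both are fully in.
- catch_right_pad (a point): Middle of the outer face of the -y catch's ear.
- pan: Loose stainless steel scraps pan, open, 176 x 162 mm over the rim and 65 mm high, a few scraps in it. Origin at the centre of its underside, z up.
- spare_cassette: A second cassette with a coarser grid and the same outside shape (120 x 65 mm, ears 60 mm high), standing on the table; not part of the job.
- bowl_large: Steel bowl, 130 mm across, 55 mm high; origin at its underside. Leave alone.
- bowl_small: Steel bowl, 104 mm across, 45 mm high. Leave alone.
- measuring_cup: Steel measuring cup, 70 mm across, 36 mm high, flat handle 85 mm long. Leave alone.
- cake_plate: White plate, 210 mm across, with small rice cakes, 31 mm high. Leave alone.
- tray_stack: Stack of clear plastic trays, 85 x 85 x 54 mm. Leave alone.
- spoon: Steel spoon, 165 mm long, lying on the table. Leave alone.

How it is judged:
On the way, in this order (a step that is already met when the one before it is completed fails the run):
1. the press arm stands open, past upright, with the cassette still seated (value of joint press_arm above 1.55 rad and z of cassette in the frame of dicer below 0.068 m), for 0.2 s.
2. both catches are pinched in by the fingers while the cassette sits in the dicer (value of joint each of catch_left, catch_right above 0.005 m and contact force between the fingers and cassette above 3 N and horizontal distance between cassette and dicer below 0.006 m and z of cassette in the frame of dicer below 0.07 m), for 0.1 s.
3. the cassette is lifted straight up clear of the dicer by its squeezed catches (value of joint each of catch_left, catch_right above 0.0045 m and z of cassette in the frame of dicer above 0.09 m and contact force between cassette and dicer below 0.2 N and contact force between the fingers and cassette above 3 N), for 0.1 s.
At the end, for the whole second after the job is handed in: Fingers hold the cassette by both catches (each in > 4.5 mm), touching nothing else, still, tilted < 0.2 rad, its centre within 50 mm of the pan's horizontally, its underside 10 to 120 mm above the rim; press arm open beyond 1.5 rad; pan upright, within 30 mm of its start (horizontal distance between cassette and pan below 0.05 m and z of cassette in the frame of pan between 0.075 and 0.185 m and angle between cassette's own z axis and vertical below 0.2 rad and linear speed of cassette below 0.03 m/s and value of joint each of catch_left, catch_right above 0.0045 m and contact force between the fingers and cassette above 3 N and contact force between cassette and pan below 0.1 N and value of joint press_arm above 1.5 rad and angle between pan's own z axis and vertical below 0.05 rad and distance of pan from where it was at the start of the episode below 0.03 m); the arm keeps its last pose, push and grip.
It fails at once if the cassette is dropped or set down in the pan or on the table (contact force between cassette and pan above 1 N or height (world z) of cassette below 0.045 m).
It fails at once if the spare cassette is moved more than 20 mm (distance of spare_cassette from where it was at the start of the episode above 0.02 m).
It fails at once if a bowl, the measuring cup, the plate, the tray stack or the spoon is moved more than 20 mm (distance of any of bowl_large, bowl_small, measuring_cup, cake_plate, tray_stack, spoon from where it was at the start of the episode above 0.02 m).
It also fails if it takes over 61 s, if anything falls off the work surface, if the arm or the gripper's body presses on something with over 40 N, if the wrist force passes 120 N, or if a joint passes its speed limit or range.

ROBOT

A 7-joint arm with a two-finger parallel gripper is mounted at the origin on the work surface. World frame = base frame: x ahead of the robot, y to its left, z up, the work surface at z = 0. Lengths are in m, angles in rad, forces in N, time in s.
With the tool pointing down it reaches from about 0.35 to 0.9 m from the base axis. Payload 8.1 kg.
Tool frame: the origin (TCP) lies midway between the tips of the shut fingers; the grasp point (between the pads) lies 19 mm behind it; z points along the fingers, x is the direction in which the jaws open and shut, and the axes are right-handed (so a half turn about z gives the same grasp; the last joint's range is limited). The gripper opens to 92 mm and grips with 3 to 60 N. Pads are 19 mm wide; open, the fingers measure 130 mm over their backs; the gripper's body (75 mm by 190 mm) begins 47 mm behind the grasp point.
Start: joints at [-1.332, 0.434, 0.025, 1.573, -0.012, 1.134, -0.075], TCP at [0.21, 0.589, 0.227] pointing down, gripper open.
Joint ranges: [-2.62, 2.62], [-0.44, 2.09], [-1.27, 1.32], [0.08, 2.57], [-1.32, 4.46], [0.12, 2], [-2.74, 2.74]. Speed limits (rad/s): [2.22, 2.22, 3.01, 3.01, 3.14, 3.14, 3.14].

INTERFACE

Orientations are given as a rotation vector (axis times angle).
In Python, from cell import arm gives the robot as it stands.
- The arm moves only by the tool jog_arm, never from a script. Its argument "commands" is a list of rows, each an object with "translation": the shift along the tool's x, y, z in mm, a list of three; "turn": the turn, a rotation vector about the tool's x, y, z in rad, a list of three. A call has 1 to 12 rows; each row is the pose to reach, as a shift and turn from the pose commanded when the call began, along the tool's axes at that moment; what a row does not reach only later rows make up. A row lasts 1/12 s, in which the tool goes at most 41.7 mm and 7.16 degrees, less where a joint would pass 70% of its speed; a pose out of reach is approached as far as the arm can. A call with a gripper value outside its range is refused whole. "claw" is the closure, from -1 (fully open) to 1 (shut), so that 0 is half open, set as the call begins (left out, the last holds). The fingers move at their own pace and stop on an object; "grip_force" is the grip in N (left out, the last holds). Time passes only in rows, so rows that repeat a pose let the fingers close. It gives the time, the measured TCP pose, the force and the opening at its end, in the units of the state.
- arm.observe(): the state, without advancing time (a new reading comes with each control period).
- arm.get_image(name): name is "side" or "top" or "wrist"; returns the picture (384x512x3 uint8, blue, green, red); there is no depth.
- arm.camera_info(name): a dict with "vertical_fov" (degrees; the focal length in pixels is half the picture's height over the tangent of half this angle, whatever the lens; pixels are square), "cx", "cy" (the principal point, pixels), "distortion" ([k1, k2, p1, p2, k3] as OpenCV has them; the pictures are not rectified), "eye" and "rotation" of the camera in the world. Camera axes: x right, y up, looking along -z (the intrinsics and any distortion apply to the point x, -y, -z); pixel columns grow to the right and rows downward; lengths in m; the calibration is good to about 2 mm. A picture is of the moment at which its call begins: read the wrist's pose just before it. camera_info takes no time and is no camera call; for the wrist camera it gives the pose at the moment of the call.
- arm.sign_off(): hands the job in, once; it reports no verdict.
Trained networks look in the newest picture that a camera, given by its name, has taken for a name from the list of things; names that differ only in an ending like _2 or _b are one class to them, and where a whole thing is asked for, a point or a joint stands for the part that bears it (a point fixed in the world has none). Each returns a list of dicts, best first, with "confidence" (0 to 1); they miss things now and then, are a little off and sometimes report something else, mostly with a low value. They report only what shows in the picture. A call takes as long as a camera call.
- arm.trace(camera, query): "region" (384x512 bool, what is visible of it) and "box" ([left, top, width, height] in pixels, round what is visible of it).
- arm.landmark_of(camera, query): "at" ([column, row] in pixels: a listed point, or the origin of a listed thing).
The state is a dict: "clock": time; "joints": joint angles; "dq": joint speeds; "joint_efforts": joint torques, N m; "position": TCP position; "ee_rot": TCP orientation; "force": force on the tool from outside, world axes, zero at the start; "ft_torque": the same for the moment, N m; "width": opening from 0.0 (shut) to 1.0 (fully open).
Only numpy, scipy, OpenCV 4.12 (cv2) and the standard library are available. Lean on these libraries where they do the work, as an engineer would, in place of code of your own. Each camera call takes 0.05 s, during which the arm holds its last target. There are 200 camera calls.

## Working session

There is one attempt and no reset: what is moved stays moved. The work goes in short steps, Python scripts to look and compute and a tool call to move; the robot and the scene stay as the last step left them, time stands still between calls to the robot, and variables do not carry over. Pictures are saved under pics/ and viewed, about 8 in all and at most 12, crops included, and the job is handed in when it is done.

Besides the shell and the picture viewer there is one more tool, called by a JSON object that holds its "method" and its "body", one argument or row to a line. jog_arm: Moves the arm, as the interface text tells. Its arguments: {"type":"object","properties":{"commands":{"type":"array","items":{"type":"object","properties":{"translation":{"type":"array","items":{"type":"number"}},"turn":{"type":"array","items":{"type":"number"}}}}},"claw":{"type":"number"},"grip_force":{"type":"number"}},"required":["commands"]}

```bash
mkdir -p pics
cat > h.py <<'E'
import numpy as np, cv2
from scipy.spatial.transform import Rotation as R
from scipy.optimize import least_squares
from cell import arm
def K(ci):
    f=192/np.tan(np.radians(ci["vertical_fov"])/2)
    return np.array([[f,0,ci["cx"]],[0,f,ci["cy"]],[0,0,1.]])
def rot(ci):
    r=np.array(ci["rotation"],float)
    return r if r.shape==(3,3) else R.from_rotvec(r).as_matrix() if r.size==3 else R.from_quat(r).as_matrix()
def ray(ci,px):
    u=cv2.undistortPoints(np.array([[px]],float),K(ci),np.array(ci["distortion"],float))[0,0]
    d=rot(ci)@np.array([u[0],-u[1],-1.]); return np.array(ci["eye"],float),d/np.linalg.norm(d)
def onz(ci,px,z):
    e,d=ray(ci,px); return e+d*(z-e[2])/d[2]
def proj(ci,p):
    q=rot(ci).T@(np.array(p,float)-ci["eye"]); q=q*[1,-1,-1]
    return cv2.projectPoints(q.reshape(1,1,3),np.zeros(3),np.zeros(3),K(ci),np.array(ci["distortion"],float))[0][0,0]
def tri(obs):
    A=np.zeros((3,3));b=np.zeros(3)
    for ci,px in obs:
        e,d=ray(ci,px);M=np.eye(3)-np.outer(d,d);A+=M;b+=M@e
    p=np.linalg.solve(A,b); return p,[np.round(proj(ci,p)-px,1) for ci,px in obs]
def totool(p,s=None):
    s=s or arm.observe(); return R.from_rotvec(s["ee_rot"]).inv().apply(np.array(p)-s["position"])*1000
E
python3 - <<'E'
from h import *
s=arm.observe(); print({k:np.round(v,3) for k,v in s.items()})
ims={}
for c in("side","top","wrist"):
    ims[c]=arm.get_image(c); ci=arm.camera_info(c); print(c,ci)
    cv2.imwrite(f"pics/{c}0.png",ims[c])
cv2.imwrite("pics/st.png",np.vstack([cv2.resize(np.hstack([ims["side"],ims["top"]]),(800,300)),cv2.resize(np.hstack([ims["wrist"],ims["wrist"]*0]),(800,300))]))
for q in["dicer","press_hinge","grip_bar","cassette","pinch_mid","catch_left_pad","catch_right_pad","pan","spare_cassette"]:
    o=[]
    for c in("side","top"):
        r=arm.landmark_of(c,q); print(q,c,[(np.round(x["at"],1).tolist(),round(x["confidence"],2)) for x in r[:3]])
        if r:o.append((arm.camera_info(c),r[0]["at"]))
    if len(o)==2:print("   ",*tri(o))
E
```

```text
{'clock': np.float64(0.0), 'joints': array([-1.332,  0.435,  0.025,  1.574, -0.012,  1.134, -0.075]), 'dq': array([-0.   ,  0.001,  0.   , -0.001, -0.   ,  0.001, -0.   ]), 'joint_efforts': array([-1.0000e-03, -6.6784e+01,  9.8400e-01, -3.1446e+01, -6.1000e-02,
        4.2000e-02,  0.0000e+00]), 'position': array([0.209, 0.588, 0.226]), 'ee_rot': array([ 2.566e+00,  1.811e+00, -2.000e-03]), 'force': array([ 0.13 , -0.141,  0.99 ]), 'ft_torque': array([-0.016,  0.007, -0.013]), 'width': np.float64(1.001)}
side {'vertical_fov': 48.58631530851344, 'cx': 253.72763299557855, 'cy': 193.2669528126225, 'distortion': array([-0.04010388,  0.        ,  0.        ,  0.        ,  0.        ]), 'eye': array([ 0.09908057, -0.91284433,  0.85379435]), 'rotation': array([ 0.91537639, -0.24467868, -0.42818794])}
top {'vertical_fov': 43.7882433261247, 'cx': 259.5267717720783, 'cy': 198.59856825855968, 'distortion': array([0.02018119, 0.        , 0.        , 0.        , 0.        ]), 'eye': array([0.35859561, 0.01181857, 1.55910868]), 'rotation': array([ 0.13538669, -0.12310792, -1.57372988])}
wrist {'ve
[... 1092 characters left out ...]
e [([215.2, 198.9], 0.6), ([189.0, 174.2], 0.33)]
catch_left_pad top [([212.5, 227.4], 0.43)]
    [ 0.53040881  0.17944704 -0.02854368] [array([-1.4,  0.2]), array([ 0.5, -1.4])]
catch_right_pad side [([220.9, 172.3], 0.41)]
catch_right_pad top [([227.1, 215.7], 0.43)]
    [0.54143654 0.12338515 0.11278103] [array([ 1.7, -0.2]), array([-0.6,  1.6])]
pan side [([268.1, 260.0], 0.78)]
pan top [([327.5, 222.6], 0.9), ([272.9, 152.3], 0.54)]
    [ 0.53434473 -0.19682299  0.01610713] [array([-0.1,  0. ]), array([ 0. , -0.1])]
spare_cassette side [([304.6, 204.7], 0.61)]
spare_cassette top [([272.8, 151.8], 0.75)]
    [ 0.77151616 -0.0208532   0.00749181] [array([ 1. , -0.2]), array([-0.4,  0.9])]
```

View pics/st.png

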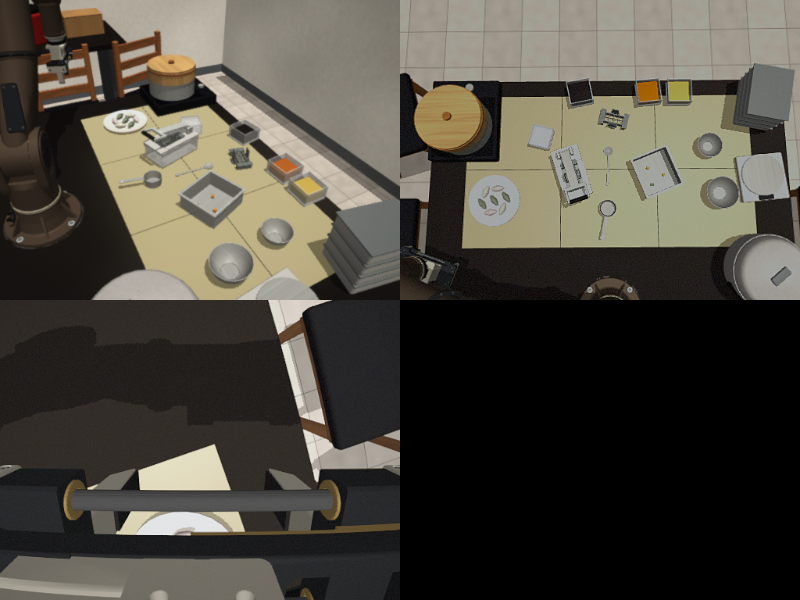

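The stacked views show the dicer at top-image ≈(219,225), hinge towards +x, with the pan to its right. Next I'll zoom in on the dicer and fit its yaw and the arm angle.

Run:
```python
from h import *
S=cv2.imread("pics/side0.png");T=cv2.imread("pics/top0.png")
a=cv2.resize(S[130:230,165:275],(440,400),interpolation=cv2.INTER_CUBIC);b=cv2.resize(T[175:275,180:270],(360,400),interpolation=cv2.INTER_CUBIC)
cv2.imwrite("pics/z.png",np.hstack([a,b]))
t=arm.camera_info("top");s=arm.camera_info("side")
h=onz(t,[208.9,193.9],.105);d=onz(t,[219,225.3],0);hs=onz(s,[237.5,162.7],.105);ds=onz(s,[217.4,196.1],0)
print(h,hs,d,ds)
H=(h+hs)/2;D=(d+ds)/2;yaw=np.arctan2(*(H-D)[1::-1]);print("yaw",yaw,np.linalg.norm((H-D)[:2]))
for a in np.arange(0,.6,.1):
    c,sn=np.cos(a),np.sin(a); x=-197*c+8*sn; z=197*sn+8*c
    p=H+np.array([x/1000*np.cos(yaw),x/1000*np.sin(yaw),z/1000]); print(round(a,2),p,proj(t,p),proj(s,p))
for q in["bowl_large","bowl_small","measuring_cup","cake_plate","tray_stack","spoon","pan"]:
    r=arm.landmark_of("top",q)
    if r:print(q,onz(t,r[0]["at"],0),r[0]["confidence"])
for q in["pan","dicer","press_arm"]:
    r=arm.trace("top",q); print(q,r[0]["box"],r[0]["confidence"]) if r else 0
    if r:
        m=r[0]["region"].astype(np.uint8); rr=cv2.minAreaRect(cv2.findNonZero(m)); print(rr)
```

```text
[0.6158406  0.17892866 0.105     ] [0.6133839  0.16478074 0.105     ] [0.52960168 0.15667404 0.        ] [ 5.33776757e-01  1.54224141e-01 -1.11022302e-16]
yaw 0.19531918011090046 0.08453030991612745
0.0 [0.42135805 0.13362101 0.113     ] [222.91526974 257.00182283] [185.37217978 179.50716163]
0.1 [0.423107   0.13396702 0.13262722] [222.24791862 256.12403085] [185.42433452 173.98737797]
0.2 [0.4267694  0.1346916  0.15197839] [221.44610587 254.57025877] [186.04224902 168.24555166]
0.3 [0.43230867 0.1357875  0.17086017] [220.51380149 252.33168323] [187.23057298 162.35106715]
0.4 [0.43966946 0.13724377 0.1890839 ] [219.45718504 249.40887961] [188.98479972 156.37852008]
0.5 [0.44877821 0.13904585 0.20646749] [218.28478906 245.81300912] [191.29081819 150.40629284]
bowl_large [ 0.45036004 -0.45601086  0.        ] 0.81
bowl_small [ 0.64786119 -0.42228626  0.        ] 0.59
measuring_cup [ 0.40374096 -0.01062037  0.        ] 0.6
cake_plate [0.43565633 0.4552529  0.        ] 0.67
spoon [ 0.56812043 -0.00336975  0.        ] 0.76
pan [ 0.53600113 -0.19892524  0.        ] 0.9
pan [296.9, 184.8, 69.2, 69.2] 0.59
((328.2259216308594, 219.03648376464844), (56.995872497558594, 52.678741455078125), 67.16634368896484)
dicer [191.7, 182.5, 53.6, 79.6] 0.87
((219.95001220703125, 222.6500244140625), (72.44552612304688, 36.711002349853516), 72.4075698852539)
press_arm [203.5, 194.4, 39.7, 69.1] 0.96
((219.70755004882812, 224.72640991210938), (67.71875, 28.983076095581055), 74.05460357666016)
```

View pics/z.png

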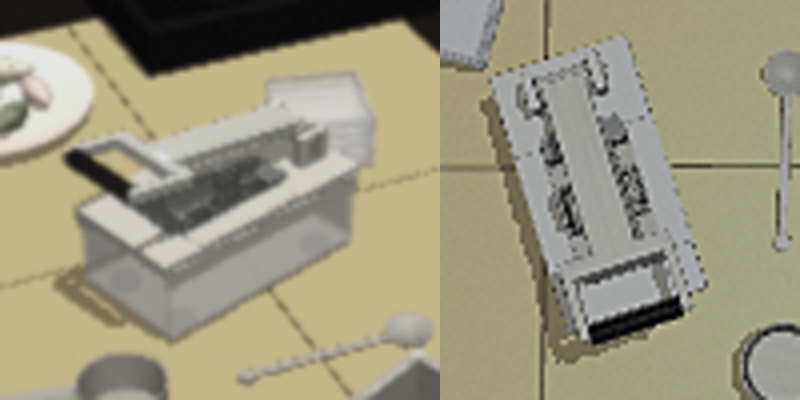

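Run:
```python
from h import *
t=arm.camera_info("top");s=arm.camera_info("side");w=arm.camera_info("wrist")
print("bar",*tri([(t,[228.8,254.5]),(s,[189.5,173.5])]))
def model(v):
    x,y,yaw,a=v; c,sn=np.cos(yaw),np.sin(yaw)
    P=lambda X,Y,Z:np.array([x+c*X-sn*Y,y+sn*X+c*Y,Z])
    bx=.092-.197*np.cos(a)+.008*np.sin(a); bz=.105+.197*np.sin(a)+.008*np.cos(a)
    return P(0,0,0),P(.092,0,.105),P(bx,0,bz),P(0,0,.062),P(0,0,.108),P(bx,.035,bz),P(bx,-.035,bz),P(.115,-.055,.082),P(.115,.055,.082)
# bar ends from crops; deck far corners in top crop: (628,38),(492,75)
T=lambda u,v:[180+(u-440)/4,175+v/4]
Sd=lambda u,v:[165+u/4,130+v/4]
obs=[(0,t,[219,225.3],1),(0,s,[217.4,196.1],1),(1,t,[208.9,193.9],.5),(1,s,[237.5,162.7],.5),(2,t,[228.8,254.5],1),(2,s,[189.5,173.5],1),
(3,t,[218.5,224],.5),(3,s,[215.8,183],.5),(4,t,[219.6,223.3],.5),(4,s,[211.8,170.6],.5),
(5,t,T(592,335),.7),(6,t,T(683,307),.7),(5,s,Sd(72,157),.7),(6,s,Sd(125,190),.7),(7,t,T(628,38),.7),(8,t,T(492,76),.7)]
def f(v):
    M=model(v); return np.concatenate([w_*(proj(ci,M[i])-px) for i,ci,px,w_ in obs])
r=least_squares(f,[.53,.155,.29,.2],loss="soft_l1"); print(r.x); print(np.round(f(r.x).reshape(-1,2),1).tolist())
for n,p in zip("dicer hinge bar cass pinch".split(),model(r.x)):print(n,np.round(p,4))
st=arm.observe();Rt=R.from_rotvec(st["ee_rot"]).as_matrix();print(Rt.round(3))
print("cam in tool",Rt.T@(w["eye"]-st["position"]),"axes",(Rt.T@rot(w)).round(3).tolist(),"tcp px",proj(w,st["position"]))
print("Rbase side",r.x)
```

```text
bar [0.4282523  0.11329795 0.14521135] [array([ 0.1, -0.4]), array([-0.4,  0. ])]
[0.52606437 0.14563638 0.30452953 0.15365543]
[[3.4, 1.1], [-1.1, 2.0], [0.9, 0.3], [-0.5, -0.6], [-0.5, -0.7], [-0.2, 0.2], [1.1, 0.1], [-0.0, -0.1], [-0.1, -0.4], [1.8, 0.2], [-0.7, -0.9], [-0.8, -1.1], [-0.6, -0.1], [0.2, 0.7], [-0.6, -0.6], [-0.2, 0.2]]
dicer [0.5261 0.1456 0.    ]
hinge [0.6138 0.1732 0.105 ]
bar [0.4293 0.1152 0.1431]
cass [0.5261 0.1456 0.062 ]
pinch [0.5261 0.1456 0.108 ]
[[ 0.335  0.942  0.   ]
 [ 0.942 -0.335 -0.   ]
 [ 0.     0.    -1.   ]]
cam in tool [-0.00048564 -0.06789557 -0.15785261] axes [[1.0, 0.0, 0.001], [0.0, -0.967, -0.254], [0.001, 0.254, -0.967]] tcp px [259.24876207 233.90589791]
Rbase side [0.52606437 0.14563638 0.30452953 0.15365543]
```

{"method": "jog_arm", "body": {
  "commands": [
    {"translation":[-31,30,-2],"turn":[0,0,0.08]},
    {"translation":[-62,61,-3],"turn":[0,0,0.16]},
    {"translation":[-93,91,-5],"turn":[0,0,0.24]},
    {"translation":[-124,122,-7],"turn":[0,0,0.31]},
    {"translation":[-155,152,-8],"turn":[0,0,0.39]},
    {"translation":[-186,183,-10],"turn":[0,0,0.46]},
    {"translation":[-217,213,-12],"turn":[0,0,0.54]},
    {"translation":[-248,244,-14],"turn":[0,0,0.62]},
    {"translation":[-279,274,-16],"turn":[0,0,0.7]},
    {"translation":[-310,305,-18],"turn":[0,0,0.78]},
    {"translation":[-341,335,-20],"turn":[0,0,0.86]},
    {"translation":[-372,366,-20],"turn":[0,0,0.924]}
  ],
  "claw": -1,
  "grip_force": 15
}}

```text
clock: 2.55
position: [0.4207, 0.134, 0.2471]
ee_rot: [-3.105, -0.471, -0.002]
force: [-0.1, 0.4, 0.9]
width: 0.997
```

{"method": "jog_arm", "body": {
  "commands": [
    {"translation":[0,0,0],"turn":[0,0,0]},
    {"translation":[0,0,0],"turn":[0,0,0]},
    {"translation":[0,0,0],"turn":[0,0,0]}
  ]
}}

```text
clock: 2.8
position: [0.42, 0.1362, 0.2465]
ee_rot: [-3.105, -0.477, -0.0]
force: [-0.3, 1.6, 0.1]
width: 0.998
```

Run:
```python
from h import *
st=arm.observe(); print({k:np.round(v,3).tolist() for k,v in st.items() if k!="joint_efforts"})
w=arm.camera_info("wrist");im=arm.get_image("wrist");cv2.imwrite("pics/w1.png",im)
for q in["grip_bar","press_hinge","catch_left_pad","catch_right_pad","pinch_mid"]:
    r=arm.landmark_of("wrist",q); print(q,[(np.round(x["at"],1).tolist(),round(x["confidence"],2)) for x in r[:2]])
    if r and q=="grip_bar":print(onz(w,r[0]["at"],.143),onz(w,r[0]["at"],.135))
print("model bar px",proj(w,[.4293,.1152,.1431]),proj(w,st["position"]))
print(R.from_rotvec(st["ee_rot"]).as_matrix().round(3))
```

```text
{'clock': 2.8, 'joints': [-0.816, 0.104, 0.425, 1.991, -0.05, 1.056, -0.064], 'dq': [-0.022, 0.003, -0.023, 0.002, -0.0, 0.0, 0.0], 'position': [0.42, 0.136, 0.246], 'ee_rot': [-3.105, -0.477, -0.0], 'force': [-0.327, 1.574, 0.095], 'ft_torque': [-0.026, 0.054, 0.006], 'width': 0.998}
grip_bar [([259.8, 211.5], 0.82)]
[0.42793375 0.11492911 0.143     ] [0.42880579 0.11231478 0.135     ]
press_hinge [([439.0, 197.0], 0.71)]
catch_left_pad [([356.9, 167.5], 0.85)]
catch_right_pad []
pinch_mid []
model bar px [261.30111169 211.69077448] [258.80463336 233.12664546]
[[ 0.954  0.3    0.   ]
 [ 0.3   -0.954  0.001]
 [ 0.    -0.001 -1.   ]]
```

View pics/w1.png

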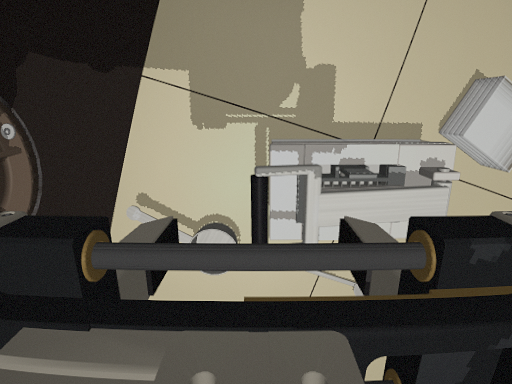

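Wrist view: the bar is upright at column ~260, rows 175–245, with the opening to its right up to column ~303 (≈30 mm). That agrees with the model. I'll narrow the jaws so the rear finger fits the opening, then descend partway.

{"method": "jog_arm", "body": {
  "commands": [
    {"translation":[1,12,0],"turn":[0,0,0]},
    {"translation":[2,22,0],"turn":[0,0,0]},
    {"translation":[2,22,20],"turn":[0,0,0]},
    {"translation":[2,22,40],"turn":[0,0,0]},
    {"translation":[2,22,60],"turn":[0,0,0]},
    {"translation":[2,22,60],"turn":[0,0,0]},
    {"translation":[2,22,60],"turn":[0,0,0]},
    {"translation":[2,22,60],"turn":[0,0,0]}
  ],
  "claw": 0.42
}}

```text
clock: 3.77
position: [0.4291, 0.1158, 0.1873]
ee_rot: [-3.105, -0.478, -0.001]
force: [0.6, -0.3, 0.6]
width: 0.468
```

Run:
```python
from h import *
st=arm.observe(); print(st["position"],st["width"],st["dq"].round(3))
w=arm.camera_info("wrist");im=arm.get_image("wrist");cv2.imwrite("pics/w2.png",im)
for q in["grip_bar"]:
    r=arm.landmark_of("wrist",q)
    for x in r[:2]:print(q,x["at"],x["confidence"],onz(w,x["at"],.143),totool(onz(w,x["at"],.143)))
print("model",totool([.4288,.115,.143]))
r=arm.landmark_of("side","grip_bar");print(r)
```

```text
[0.42908856 0.11583953 0.18726302] 0.46820138391477667 [ 0.001 -0.011  0.002 -0.01   0.    -0.003  0.003]
grip_bar [260.4, 209.7] 0.6 [0.43056594 0.1153441  0.143     ] [ 0.87327096  0.89151253 44.538803  ]
model [-0.91443943  0.68893589 44.53548153]
[]
```

View pics/w2.png

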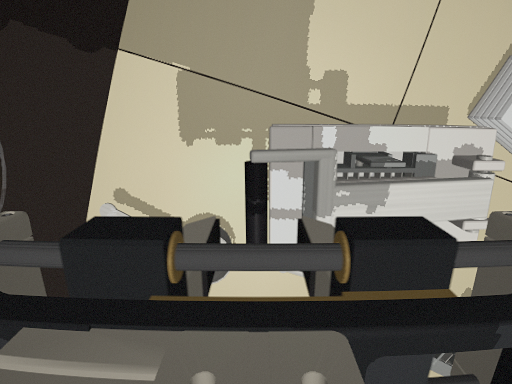

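Bar at column ~257, centred between the fingers to within about 1 mm. I'll finish narrowing, descend 63 mm and grip.

{"method": "jog_arm", "body": {
  "commands": [
    {"translation":[0,0,0],"turn":[0,0,0]},
    {"translation":[0,0,0],"turn":[0,0,0]},
    {"translation":[0,0,0],"turn":[0,0,0]},
    {"translation":[0,0,12],"turn":[0,0,0]},
    {"translation":[0,0,24],"turn":[0,0,0]},
    {"translation":[0,0,36],"turn":[0,0,0]},
    {"translation":[0,0,48],"turn":[0,0,0]},
    {"translation":[0,0,58],"turn":[0,0,0]},
    {"translation":[0,0,63],"turn":[0,0,0]},
    {"translation":[0,0,63],"turn":[0,0,0]}
  ]
}}

```text
clock: 4.75
position: [0.4281, 0.1152, 0.1227]
ee_rot: [3.105, 0.477, -0.003]
force: [-0.2, -0.2, 0.4]
width: 0.29
```

{"method": "jog_arm", "body": {
  "commands": [
    {"translation":[0,0,0],"turn":[0,0,0]},
    {"translation":[0,0,0],"turn":[0,0,0]},
    {"translation":[0,0,0],"turn":[0,0,0]},
    {"translation":[0,0,0],"turn":[0,0,0]},
    {"translation":[0,0,0],"turn":[0,0,0]}
  ],
  "claw": 1,
  "grip_force": 15
}}

```text
clock: 5.17
position: [0.4276, 0.1151, 0.1235]
ee_rot: [-3.105, -0.477, 0.003]
force: [-5.2, -1.3, 1.8]
width: 0.169
```

Run:
```python
from h import *
st=arm.observe(); print(st["position"],st["width"],st["width"]*92)
p=np.array(st["position"]);yaw=.3045;u=np.array([np.cos(yaw),np.sin(yaw),0])
H=np.array([.6138,.1732,.105]);bar=p+[0,0,.019]
d=bar-H;print("bar rel hinge: along",d@u,"lat",d@[-u[1],u[0],0],"z",d[2])
a0=np.arctan2(d[2],-(d@u))
rr=np.hypot(d@u,d[2]);print("r",rr,"phi0",a0,"expect r .1972; arm a~",a0-.0406)
for k in range(0,17):
    ph=a0+k*.1; e=np.array([-rr*np.cos(ph)-d@u, rr*np.sin(ph)-d[2]])*1000
    print(k,round(ph-.0406,3),"tool x %.0f z %.0f"%(e[0],-e[1]))
```

```text
[0.42763404 0.11513279 0.12348523] 0.1693202751179053 15.577465310847286
bar rel hinge: along -0.19501125427477836 lat 0.0004196343610800062 z 0.037485225482713366
r 0.19858129676108 phi0 0.18990452367718555 expect r .1972; arm a~ 0.14930452367718555
0 0.149 tool x 0 z -0
1 0.249 tool x 5 z -19
2 0.349 tool x 11 z -38
3 0.449 tool x 20 z -56
4 0.549 tool x 30 z -73
5 0.649 tool x 42 z -89
6 0.749 tool x 55 z -104
7 0.849 tool x 70 z -117
8 0.949 tool x 86 z -129
9 1.049 tool x 103 z -139
10 1.149 tool x 121 z -147
11 1.249 tool x 140 z -153
12 1.349 tool x 159 z -158
13 1.449 tool x 179 z -160
14 1.549 tool x 199 z -161
15 1.649 tool x 219 z -160
16 1.749 tool x 238 z -156
```

Bar gripped (15.6 mm opening) and the radius checks out at 198.6 mm. Now swinging along the arc.

{"method": "jog_arm", "body": {
  "commands": [
    {"translation":[2,0,-9],"turn":[0,0,0]},
    {"translation":[5,0,-19],"turn":[0,0,0]},
    {"translation":[8,0,-28],"turn":[0,0,0]},
    {"translation":[11,0,-38],"turn":[0,0,0]},
    {"translation":[15,0,-47],"turn":[0,0,0]},
    {"translation":[20,0,-56],"turn":[0,0,0]},
    {"translation":[25,0,-65],"turn":[0,0,0]},
    {"translation":[30,0,-73],"turn":[0,0,0]},
    {"translation":[36,0,-81],"turn":[0,0,0]},
    {"translation":[42,0,-89],"turn":[0,0,0]},
    {"translation":[48,0,-97],"turn":[0,0,0]},
    {"translation":[55,0,-104],"turn":[0,0,0]}
  ]
}}

```text
clock: 6.17
position: [0.478, 0.1313, 0.2283]
ee_rot: [-3.105, -0.477, 0.01]
force: [-17.6, -3.6, 12.0]
width: 0.171
```

Run:
```python
from h import *
st=arm.observe(); print({k:np.round(v,3).tolist() for k,v in st.items() if k!="joint_efforts"})
```

```text
{'clock': 6.167, 'joints': [-0.745, 0.23, 0.453, 1.901, -0.117, 1.042, 0.063], 'dq': [0.025, 0.058, 0.019, -0.3, -0.017, 0.26, 0.021], 'position': [0.478, 0.131, 0.228], 'ee_rot': [-3.105, -0.477, 0.01], 'force': [-17.595, -3.558, 12.03], 'ft_torque': [-0.982, 3.939, 0.001], 'width': 0.171}
```

{"method": "jog_arm", "body": {
  "commands": [
    {"translation":[4,0,-8],"turn":[0,0,0]},
    {"translation":[12,0,-15],"turn":[0,0,0]},
    {"translation":[20,0,-21],"turn":[0,0,0]},
    {"translation":[28,0,-27],"turn":[0,0,0]},
    {"translation":[36,0,-32],"turn":[0,0,0]},
    {"translation":[45,0,-37],"turn":[0,0,0]}
  ]
}}

```text
clock: 6.67
position: [0.5234, 0.1457, 0.266]
ee_rot: [-3.104, -0.477, 0.002]
force: [-8.2, -1.6, 7.2]
width: 0.17
```

{"method": "jog_arm", "body": {
  "commands": [
    {"translation":[9,0,-5],"turn":[0,0,0]},
    {"translation":[18,0,-9],"turn":[0,0,0]},
    {"translation":[27,0,-12],"turn":[0,0,0]},
    {"translation":[36,0,-15],"turn":[0,0,0]},
    {"translation":[46,0,-18],"turn":[0,0,0]},
    {"translation":[55,0,-20],"turn":[0,0,0]}
  ]
}}

```text
clock: 7.17
position: [0.577, 0.1625, 0.2862]
ee_rot: [-3.104, -0.478, -0.002]
force: [-4.6, -0.8, 5.6]
width: 0.172
```

{"method": "jog_arm", "body": {
  "commands": [
    {"translation":[10,0,-2],"turn":[0,0,0]},
    {"translation":[20,0,-3],"turn":[0,0,0]},
    {"translation":[30,0,-3],"turn":[0,0,0]},
    {"translation":[40,0,-3],"turn":[0,0,0]}
  ]
}}

```text
clock: 7.5
position: [0.6154, 0.1746, 0.2892]
ee_rot: [-3.104, -0.478, -0.003]
force: [-3.5, 0.3, 3.4]
width: 0.165
```

{"method": "jog_arm", "body": {
  "commands": [
    {"translation":[9,0,0],"turn":[0,0,0]},
    {"translation":[18,0,1],"turn":[0,0,0]},
    {"translation":[27,0,2],"turn":[0,0,0]},
    {"translation":[36,0,3],"turn":[0,0,0]},
    {"translation":[45,0,5],"turn":[0,0,0]},
    {"translation":[45,0,5],"turn":[0,0,0]}
  ]
}}

```text
clock: 8.0
position: [0.6595, 0.1884, 0.2819]
ee_rot: [3.105, 0.478, 0.003]
force: [1.1, 2.8, 0.8]
width: 0.167
```

Run:
```python
from h import *
st=arm.observe(); p=np.array(st["position"])+[0,0,.019];print(p,st["force"],st["joints"].round(2))
u=np.array([np.cos(.3045),np.sin(.3045),0]);d=p-[.6138,.1732,.105];print("arm a",np.arctan2(d[2],-(d@u))-.0406, np.hypot(d@u,d[2]))
cv2.imwrite("pics/s3.png",cv2.resize(arm.get_image("side")[90:240,150:350],(800,600)))
```

```text
[0.65950527 0.18842779 0.30087102] [1.08589188 2.81283708 0.84235081] [-0.63  0.52  0.46  1.35 -0.23  1.32  0.14]
arm a 1.7713295114311651 0.20170680520426254
```

View pics/s3.png

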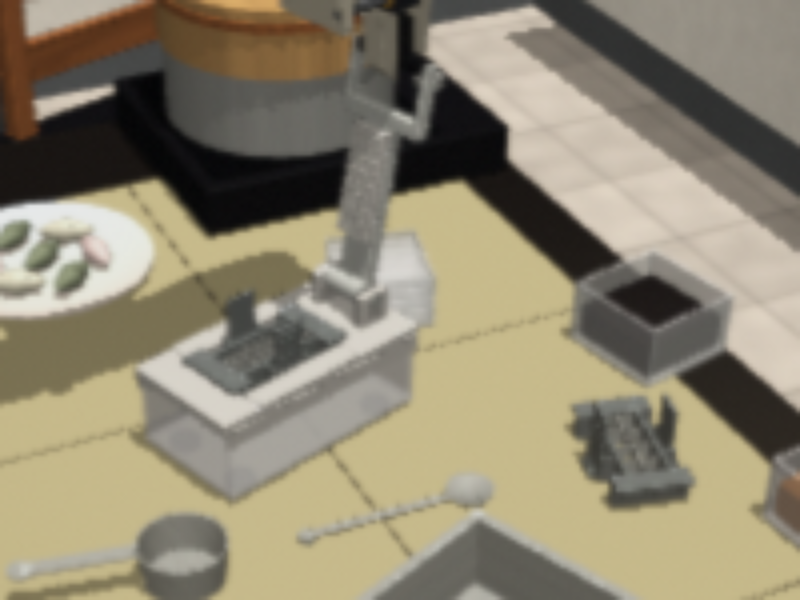

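Side view: the press arm stands leaning back past upright (≈1.77 rad), and the cassette is still seated with its ears showing at crop (240,315). I'll release, rise, then go over the cassette.

{"method": "jog_arm", "body": {
  "commands": [
    {"translation":[0,0,0],"turn":[0,0,0]},
    {"translation":[0,0,0],"turn":[0,0,0]},
    {"translation":[0,0,0],"turn":[0,0,0]},
    {"translation":[0,0,0],"turn":[0,0,0]},
    {"translation":[0,0,-20],"turn":[0,0,0]},
    {"translation":[0,0,-50],"turn":[0,0,0]},
    {"translation":[0,0,-80],"turn":[0,0,0]},
    {"translation":[-30,0,-85],"turn":[0,0,0]},
    {"translation":[-65,0,-85],"turn":[0,0,-0.1]},
    {"translation":[-100,0,-85],"turn":[0,0,-0.22]},
    {"translation":[-140,0,-85],"turn":[0,0,-0.34]},
    {"translation":[-140,0,-85],"turn":[0,0,-0.46]}
  ],
  "claw": -1
}}

```text
clock: 9.05
position: [0.5173, 0.142, 0.3672]
ee_rot: [-2.91, -1.178, 0.007]
force: [0.4, -0.6, 0.3]
width: 0.974
```

Run:
```python
from h import *
st=arm.observe(); print({k:np.round(v,3).tolist() for k,v in st.items() if k!="joint_efforts"})
Rm=R.from_rotvec(st["ee_rot"]).as_matrix();print("tool x yaw",np.arctan2(Rm[1,0],Rm[0,0]),totool([.526,.1456,.23],st))
```

```text
{'clock': 9.05, 'joints': [-0.679, 0.204, 0.392, 1.575, -0.08, 1.383, 0.49], 'dq': [0.175, 0.084, -0.2, -0.164, 0.0, -0.012, 1.421], 'position': [0.517, 0.142, 0.367], 'ee_rot': [-2.91, -1.178, 0.007], 'force': [0.421, -0.553, 0.304], 'ft_torque': [-0.079, -0.089, -0.037], 'width': 0.974}
tool x yaw 0.7692039750642837 [  9.17746944   3.90169619 137.15256021]
```

{"method": "jog_arm", "body": {
  "commands": [
    {"translation":[4,2,10],"turn":[0,0,-0.11]},
    {"translation":[9,4,24],"turn":[0,0,-0.22]},
    {"translation":[9,4,38],"turn":[0,0,-0.33]},
    {"translation":[9,4,52],"turn":[0,0,-0.44]},
    {"translation":[9,4,66],"turn":[0,0,-0.55]},
    {"translation":[9,4,80],"turn":[0,0,-0.66]},
    {"translation":[9,4,94],"turn":[0,0,-0.77]},
    {"translation":[9,4,108],"turn":[0,0,-0.88]},
    {"translation":[9,4,120],"turn":[0,0,-0.99]},
    {"translation":[9,4,120],"turn":[0,0,-1.11]},
    {"translation":[9,4,120],"turn":[0,0,-1.11]},
    {"translation":[9,4,120],"turn":[0,0,-1.11]}
  ]
}}

```text
clock: 10.05
position: [0.5333, 0.1485, 0.2477]
ee_rot: [1.865, 2.528, 0.0]
force: [0.3, 0.5, 0.1]
width: 0.999
```

Run:
```python
from h import *
st=arm.observe(); print(st["position"],st["width"],st["joints"].round(2))
Rm=R.from_rotvec(st["ee_rot"]).as_matrix();print("tool x yaw",np.arctan2(Rm[1,0],Rm[0,0]))
w=arm.camera_info("wrist");im=arm.get_image("wrist");cv2.imwrite("pics/w4.png",im)
P={}
for q,z in[("catch_left_pad",.108),("catch_right_pad",.108),("pinch_mid",.108),("cassette",.062),("dicer",0)]:
    for x in arm.landmark_of("wrist",q)[:2]:
        p=onz(w,x["at"],z);print(q,np.round(x["at"],1),round(x["confidence"],2),p.round(4),totool(p,st).round(1))
for q,z in[("pan",0),("pinch_mid",.108),("catch_left_pad",.108),("catch_right_pad",.108)]:
  for c in("top","side"):
    for x in arm.landmark_of(c,q)[:2]:print(c,q,np.round(x["at"],1),round(x["confidence"],2),onz(arm.camera_info(c),x["at"],z).round(4))
```

```text
[0.53332167 0.14847916 0.24766748] 0.9994610632190113 [-0.52  0.3   0.19  1.73 -0.06  1.12  1.57]
tool x yaw 1.8707353384659902
catch_left_pad [287.1 168.4] 0.63 [0.5137 0.1723 0.108 ] [ 28.6 -11.7 139.7]
catch_right_pad [225.5 171.2] 0.63 [0.5349 0.1136 0.108 ] [-33.8  -8.9 139.7]
pinch_mid [255.3 165.4] 0.8 [0.5203 0.1407 0.108 ] [ -3.6 -14.8 139.7]
cassette [257.4 161.9] 0.75 [0.5237 0.1438 0.062 ] [ -1.6 -10.7 185.7]
dicer [255.1 160.2] 0.75 [0.5323 0.1429 0.    ] [ -5.   -2.6 247.7]
dicer [259.7 154.6] 0.66 [0.5231 0.1467 0.    ] [  1.3 -10.4 247.7]
top pan [327.5 222.6] 0.9 [ 0.536  -0.1989  0.    ]
top pan [272.9 152.3] 0.54 [ 0.7747 -0.0227  0.    ]
side pan [267.3 259.2] 0.66 [ 0.5424 -0.1794 -0.    ]
side pan [248.3 218.6] 0.27 [0.5744 0.0036 0.    ]
top pinch_mid [219.6 223.3] 0.58 [0.5239 0.1449 0.108 ]
side pinch_mid [213.8 168.6] 0.95 [0.527  0.1606 0.108 ]
side pinch_mid [216.3 198.8] 0.59 [0.4707 0.0085 0.108 ]
top catch_left_pad [212.5 227.4] 0.43 [0.5115 0.1664 0.108 ]
side catch_left_pad [211.8 167.5] 0.62 [0.5237 0.1693 0.108 ]
side catch_left_pad [216.1 181. ] 0.58 [0.5061 0.0928 0.108 ]
top catch_right_pad [227.1 215.7] 0.43 [0.5471 0.1221 0.108 ]
```

View pics/w4.png

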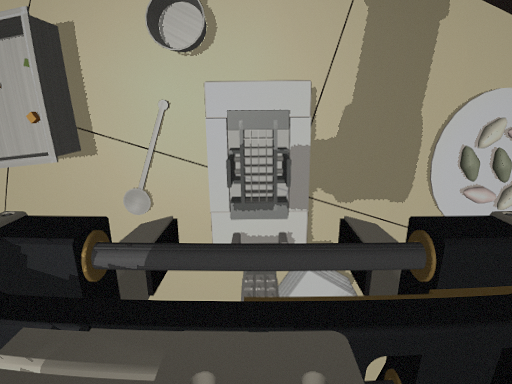

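Run:
```python
import cv2
im=cv2.imread("pics/w4.png")[100:220,200:320]
cv2.imwrite("pics/z4.png",cv2.resize(im,(600,600),interpolation=cv2.INTER_CUBIC))
```

```text
(no output)
```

View pics/z4.png

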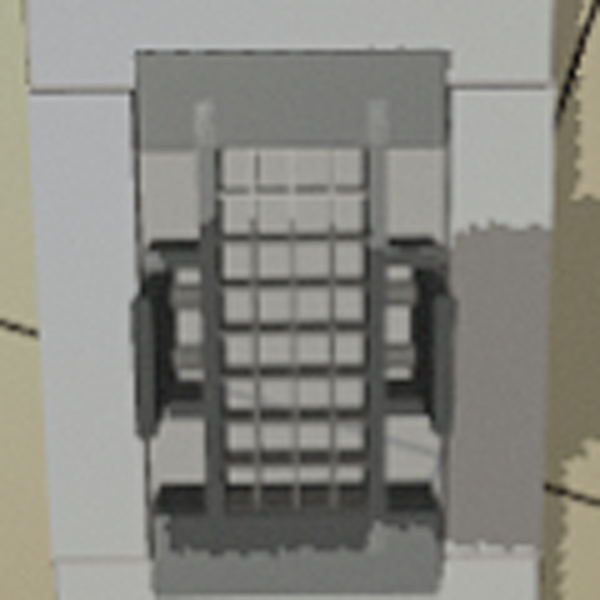

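Run:
```python
from h import *
w=arm.camera_info("wrist");st=arm.observe();C=lambda u,v:[200+u/5,100+v/5]
g=lambda u,v,z:totool(onz(w,C(u,v),z),st)
q=[g(136,52,.088),g(448,52,.088),g(153,595,.088),g(443,595,.088)]
print(np.round(q,1))
a,b=(q[0]+q[1])/2,(q[2]+q[3])/2;print("centre",(a+b)/2,"yaw",(b-a)[0]/(b-a)[1],"len",b[1]-a[1])
print("ear tops",[g(u,v,.122).round(1).tolist() for u,v in[(133,297),(457,293)]],"ear ends (y)",[g(145,v,.122)[1].round(1) for v in(280,)],)
print("ear bottom corners",[g(u,v,.082).round(1).tolist() for u,v in[(147,437),(446,437)]])
d=[g(u,v,.082) for u,v in[(30,90),(552,87),(55,560),(540,558)]];print(np.round(d,1).tolist())
```

```text
[[-32.7 -69.  159.4]
 [ 31.8 -68.9 159.4]
 [-31.8  50.  159.4]
 [ 33.6  50.  159.4]]
centre [  0.22157604  -9.49252224 159.39118951] yaw 0.011406519945134244 len 118.91192621665846
ear tops [[-30.9, -23.2, 125.4], [31.1, -24.0, 125.4]] ear ends (y) [np.float64(-26.5)]
ear bottom corners [[-32.9, 14.7, 165.4], [34.0, 14.7, 165.4]]
[[-56.0, -61.2, 165.4], [54.6, -61.8, 165.4], [-54.7, 43.7, 165.4], [56.3, 43.2, 165.4]]
```

The zoomed crop shows the seated frame, with both ears at crop columns ~145 and ~447. The cassette centre is at tool (0.2, −9.5) mm with yaw −0.012. Descending.

{"method": "jog_arm", "body": {
  "commands": [
    {"translation":[0,-5,10],"turn":[0,0,-0.012]},
    {"translation":[0,-9.5,30],"turn":[0,0,-0.012]},
    {"translation":[0,-9.5,50],"turn":[0,0,-0.012]},
    {"translation":[0,-9.5,70],"turn":[0,0,-0.012]},
    {"translation":[0,-9.5,90],"turn":[0,0,-0.012]},
    {"translation":[0,-9.5,110],"turn":[0,0,-0.012]},
    {"translation":[0,-9.5,125],"turn":[0,0,-0.012]},
    {"translation":[0,-9.5,138],"turn":[0,0,-0.012]},
    {"translation":[0,-9.5,148],"turn":[0,0,-0.012]},
    {"translation":[0,-9.5,154],"turn":[0,0,-0.012]},
    {"translation":[0,-9.5,157],"turn":[0,0,-0.012]},
    {"translation":[0,-9.5,157],"turn":[0,0,-0.012]}
  ]
}}

```text
clock: 11.75
position: [0.5242, 0.1459, 0.0901]
ee_rot: [-1.844, -2.543, 0.001]
force: [0.2, -0.1, 0.1]
width: 0.999
```

Run:
```python
from h import *
st=arm.observe(); print(st["position"],st["ee_rot"],st["force"],st["dq"].round(3))
w=arm.camera_info("wrist");cv2.imwrite("pics/w5.png",arm.get_image("wrist"))
for q,z in[("catch_left_pad",.108),("catch_right_pad",.108),("pinch_mid",.108)]:
    for x in arm.landmark_of("wrist",q)[:1]:print(q,np.round(x["at"],1),round(x["confidence"],2),totool(onz(w,x["at"],z),st).round(1))
```

```text
[0.52417621 0.14594619 0.0901321 ] [-1.84399351e+00 -2.54319967e+00  5.80108351e-04] [ 0.24142693 -0.12430714  0.06082188] [-0.003 -0.016  0.003 -0.011  0.003  0.015 -0.001]
catch_left_pad [316.6 245.8] 0.86 [ 29.4  -1.4 -17.9]
catch_right_pad [197.1 246.5] 0.61 [-31.9  -1.  -17.9]
pinch_mid [255.2 244.9] 0.62 [ -2.   -2.  -17.9]
```

View pics/w5.png

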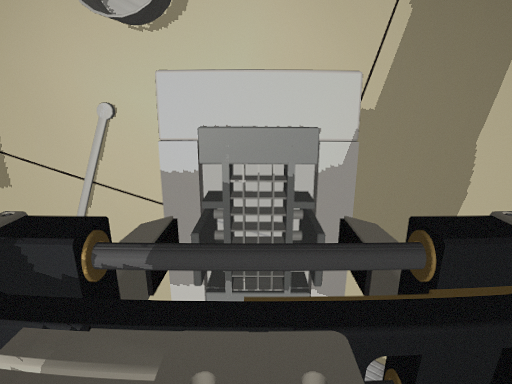

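Well centred: the ears are at columns ~195 and ~322, midpoint 258.5. Pinching with 25 N.

{"method": "jog_arm", "body": {
  "commands": [
    {"translation":[0,0,0],"turn":[0,0,0]},
    {"translation":[0,0,0],"turn":[0,0,0]},
    {"translation":[0,0,0],"turn":[0,0,0]},
    {"translation":[0,0,0],"turn":[0,0,0]},
    {"translation":[0,0,0],"turn":[0,0,0]},
    {"translation":[0,0,0],"turn":[0,0,0]},
    {"translation":[0,0,0],"turn":[0,0,0]},
    {"translation":[0,0,0],"turn":[0,0,0]},
    {"translation":[0,0,0],"turn":[0,0,0]},
    {"translation":[0,0,0],"turn":[0,0,0]}
  ],
  "claw": 1,
  "grip_force": 25
}}

```text
clock: 12.78
position: [0.5244, 0.1459, 0.0909]
ee_rot: [1.844, 2.543, 0.001]
force: [-1.7, -1.6, 6.9]
width: 0.515
```

Opening is ≈47.4 mm, so both catches are fully in. Lifting straight up, slowly.

{"method": "jog_arm", "body": {
  "commands": [
    {"translation":[0,0,-2],"turn":[0,0,0]},
    {"translation":[0,0,-4],"turn":[0,0,0]},
    {"translation":[0,0,-7],"turn":[0,0,0]},
    {"translation":[0,0,-10],"turn":[0,0,0]},
    {"translation":[0,0,-14],"turn":[0,0,0]},
    {"translation":[0,0,-18],"turn":[0,0,0]},
    {"translation":[0,0,-23],"turn":[0,0,0]},
    {"translation":[0,0,-28],"turn":[0,0,0]},
    {"translation":[0,0,-34],"turn":[0,0,0]},
    {"translation":[0,0,-40],"turn":[0,0,0]},
    {"translation":[0,0,-46],"turn":[0,0,0]},
    {"translation":[0,0,-50],"turn":[0,0,0]}
  ]
}}

```text
clock: 13.78
position: [0.5245, 0.1461, 0.1414]
ee_rot: [1.844, 2.543, 0.001]
force: [-0.9, -0.6, -1.4]
width: 0.513
```

Run:
```python
from h import *
st=arm.observe(); print(st["position"],st["force"],st["ft_torque"],st["width"])
cv2.imwrite("pics/s6.png",cv2.resize(arm.get_image("side")[90:240,150:350],(800,600)))
t=arm.camera_info("top");T=arm.get_image("top")
r=arm.trace("top","pan")[0];m=r["region"].astype(np.uint8);rr=cv2.minAreaRect(cv2.findNonZero(m));print("pan rim c",r["confidence"],rr,onz(t,rr[0],.065))
# pan dims: fit via side trace centroid as well
s=arm.camera_info("side")
for c,ci in(("top",t),("side",s)):
    for x in arm.landmark_of(c,"pan")[:1]:print(c,x["at"],x["confidence"],onz(ci,x["at"],0))
```

```text
[0.5245306  0.14605969 0.14139398] [-0.85256295 -0.56755245 -1.40276025] [ 0.07837934 -0.00026042 -0.05095691] 0.512688152357627
pan rim c 0.66 ((328.4229736328125, 219.0326690673828), (57.745582580566406, 53.75639343261719), 67.01127624511719) [ 0.53985237 -0.19336815  0.065     ]
top [327.5, 219.4] 0.59 [ 0.54654663 -0.19923799  0.        ]
side [209.0, 154.3] 0.25 [0.61183927 0.41782879 0.        ]
```

View pics/s6.png

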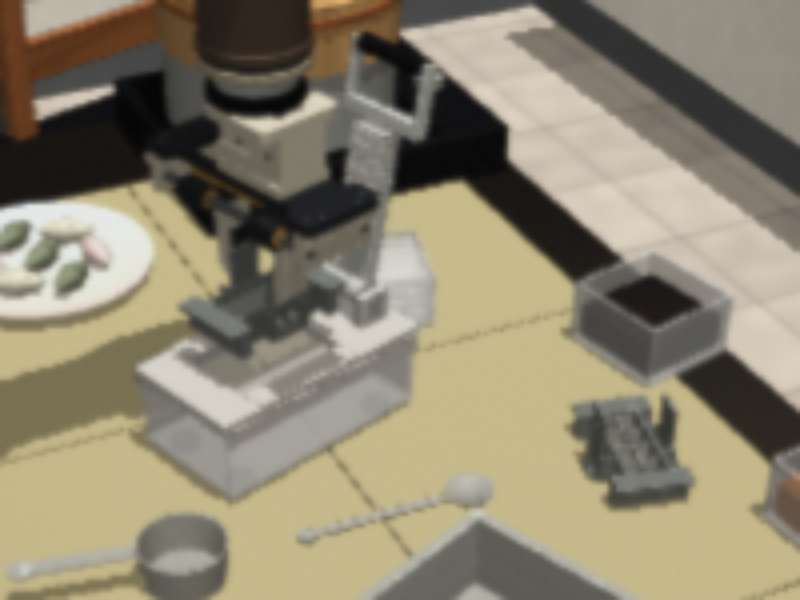

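Side view: the cassette is held level above the dicer and the press arm is still open. The −1.4 N matches its weight. Carrying it to the pan.

{"method": "jog_arm", "body": {
  "commands": [
    {"translation":[0,0,-5],"turn":[0,0,0]},
    {"translation":[0,0,-12],"turn":[0,0,0]},
    {"translation":[-6,-2,-20],"turn":[0,0,0]},
    {"translation":[-16,-5,-20],"turn":[0,0,0]},
    {"translation":[-30,-9,-20],"turn":[0,0,0]},
    {"translation":[-46,-13,-20],"turn":[0,0,0]},
    {"translation":[-64,-18,-20],"turn":[0,0,0]},
    {"translation":[-82,-23,-20],"turn":[0,0,0]},
    {"translation":[-100,-28,-20],"turn":[0,0,0]},
    {"translation":[-118,-33,-20],"turn":[0,0,0]},
    {"translation":[-136,-38,-20],"turn":[0,0,0]},
    {"translation":[-154,-43,-20],"turn":[0,0,0]}
  ]
}}

```text
clock: 15.03
position: [0.531, -0.016, 0.1607]
ee_rot: [1.845, 2.542, 0.0]
force: [0.1, -0.2, -1.8]
width: 0.515
```

{"method": "jog_arm", "body": {
  "commands": [
    {"translation":[-18,-5,0],"turn":[0,0,0]},
    {"translation":[-36,-10,0],"turn":[0,0,0]},
    {"translation":[-54,-15,0],"turn":[0,0,0]},
    {"translation":[-72,-21,0],"turn":[0,0,0]},
    {"translation":[-90,-26,0],"turn":[0,0,0]},
    {"translation":[-108,-31,0],"turn":[0,0,0]},
    {"translation":[-126,-36,0],"turn":[0,0,0]},
    {"translation":[-142,-41,0],"turn":[0,0,0]},
    {"translation":[-156,-45,2],"turn":[0,0,0]},
    {"translation":[-166,-48,5],"turn":[0,0,0]},
    {"translation":[-172,-49,8],"turn":[0,0,0]},
    {"translation":[-175,-50,10],"turn":[0,0,0]}
  ]
}}

```text
clock: 16.03
position: [0.5377, -0.1968, 0.15]
ee_rot: [-1.846, -2.542, 0.0]
force: [-0.3, 0.4, -2.1]
width: 0.511
```

{"method": "jog_arm", "body": {
  "commands": [
    {"translation":[0,0,0],"turn":[0,0,0]},
    {"translation":[0,0,0],"turn":[0,0,0]},
    {"translation":[0,0,0],"turn":[0,0,0]},
    {"translation":[0,0,0],"turn":[0,0,0]},
    {"translation":[0,0,0],"turn":[0,0,0]},
    {"translation":[0,0,0],"turn":[0,0,0]}
  ]
}}

```text
clock: 16.53
position: [0.5383, -0.1952, 0.1505]
ee_rot: [1.843, 2.544, 0.0]
force: [-0.0, -1.0, -1.8]
width: 0.518
```

Run:
```python
from h import *
st=arm.observe(); print(st["position"],st["ee_rot"],st["force"],st["width"],st["dq"].round(3))
a=cv2.resize(arm.get_image("side")[100:310,130:370],(400,350));b=cv2.resize(arm.get_image("top")[130:340,180:420],(400,350))
cv2.imwrite("pics/f7.png",np.hstack([a,b]))
for c in("side","top"):
  for q,z in(("pan",0),("cassette",.121)):
    for x in arm.landmark_of(c,q)[:2]:print(c,q,np.round(x["at"],1),round(x["confidence"],2),onz(arm.camera_info(c),x["at"],z).round(3))
```

```text
[ 0.5382631  -0.19517464  0.15051746] [1.84312646e+00 2.54401095e+00 3.62396999e-04] [-0.03705457 -1.01602365 -1.8387561 ] 0.5183831073534055 [0.005 0.002 0.001 0.001 0.001 0.    0.003]
side pan [268.3 259.9] 0.95 [ 0.544 -0.183 -0.   ]
side cassette [272.2 228. ] 0.96 [ 0.546 -0.188  0.121]
top pan [325.2 223. ] 0.69 [ 0.535 -0.191  0.   ]
top pan [195.8 167.3] 0.66 [0.725 0.236 0.   ]
```

View pics/f7.png

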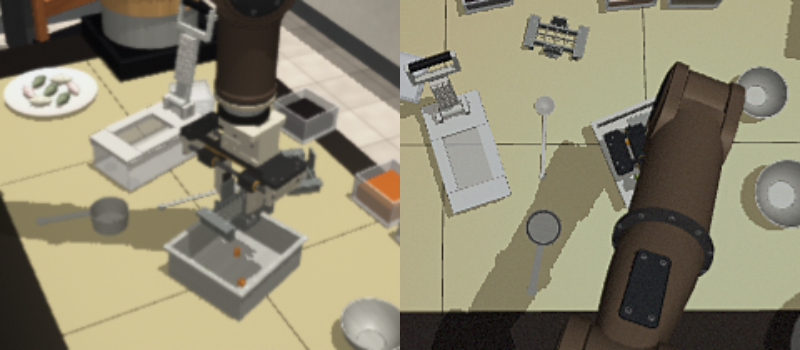

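Both views show the cassette held level over the middle of the pan, with the press arm open and everything else in place. The side network puts the cassette and pan within about 5 mm of each other. Handing in.

```bash
python3 -c "
from cell import arm
print(arm.sign_off()); s=arm.observe(); print(s['clock'],s['position'],s['force'],s['width'])"
```

```text
the job is handed in; nothing more can be done
None
the job is handed in; nothing more can be done
```

I opened the press arm to about 1.77 rad, pinched both catches and lifted the cassette straight up. The job was handed in at about 17 s, with the cassette still held over the pan; no verdict is reported.

**Last checks**
- **Position:** the cassette is about 5 mm from the pan's centre by the side camera. Its underside is about 56 mm above the rim, worked out from the tool height.
- **Grip:** the jaw opening was about 47.5 mm, which means both catches are fully in. The tool carried about 1.8 N; the cassette's 0.14 kg would give about 1.4 N.
- **Still and level:** joint speeds were near zero and the tool was pointing straight down.
- **Scene:** in the pictures the press arm is still open, and nothing else looks moved.

**What disagreed**
- While I swung the press arm, the wrist force briefly reached about 22 N, because my estimate of the hinge was a few millimetres off. I corrected the path during the swing.
- The top camera could not see the cassette in the final check because the robot arm hid it, so its position comes from the side camera and the tool pose.
- The networks' estimates of the pan's centre differed by about 1 to 2 cm between cameras, which is inside the 50 mm allowed.

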